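# Fill the last pocket of the rotary puck feeder

## Robot

A 7-joint arm with a two-finger parallel gripper is mounted at the origin on a cart in front of the work surface, level with it; the furniture and walls round the work are solid. World frame = base frame: x ahead of the robot, y to its left, z up, the work surface at z = 0. Lengths are in m, angles in rad, forces in N, time in s.
With the tool pointing down it reaches from about 0.4 to 0.85 m from the base axis. Payload 10.4 kg.
Tool frame: the origin (TCP) lies midway between the tips of the shut fingers; the grasp point (between the pads) lies 19 mm behind it; z points along the fingers, y is the line along which they close (so a half turn about z gives the same grasp; the last joint's range is limited). The gripper opens to 87 mm and grips with 3 to 60 N. Pads are 19 mm wide; open, the fingers measure 117 mm over their backs; the gripper's body (75 mm by 190 mm) begins 51 mm behind the grasp point.
Start: joints at [1.212, 0.332, -0.065, 1.46, 0.022, 1.35, -0.088], TCP at [0.206, -0.59, 0.223] pointing down, gripper open.
Joint ranges: [-2.6, 2.6], [-0.5, 2.12], [-1.47, 1.34], [0.16, 2.42], [-1.27, 4.41], [0.06, 2.06], [-2.6, 2.6]. Speed limits (rad/s): [2.22, 2.22, 2.79, 2.79, 3.14, 3.14, 3.14].

## Interface

Orientations are given as a unit quaternion [x, y, z, w].
In Python, from bench import sensors, eyes, order gives the robot as it stands.
- The arm moves only by the tool arm_command, never from a script. Its argument "steps" is a list of rows, each an object with "rot": the turn, a rotation vector about the world's x, y, z in degrees, a list of three; "slide": the shift along the world's x, y, z in m, a list of three; "grip": the opening, from 0 (shut) to 1 (fully open). A call has exactly 8 rows; each row shifts and turns the commanded pose from where the row before left it; what a row does not reach is not made up. A row lasts 1/8 s, in which the tool goes at most 62.5 mm and 10.7 degrees, less where a joint would pass 70% of its speed; a pose out of reach is approached as far as the arm can. A call with a gripper value outside its range is refused whole. The fingers move at their own pace and stop on an object; "newtons" is the grip in N (left out, the last holds). Time passes only in rows, so rows that do not move let the fingers close, or fill a call up. It gives the time, the measured TCP pose, the force, the opening and the grip force at its end, in the units of the state.
- sensors.read_state(): the state, without advancing time (a new reading comes with each control period).
- eyes.camera(name): name is "scene" or "top" or "wrist"; returns a dict with "pixels" (400x640x3 uint8, red, green, blue), "intrinsics" (3x3 intrinsics, pixels), "pose" (4x4, takes a point from camera to world coordinates). Camera axes: x right, y down, z forward; pixel columns grow to the right and rows downward; lengths in m; the calibration is good to about 2 mm. A picture is of the moment at which its call begins. There is no depth.
- order.close_job(): hands the job in; it is judged then, once.
Trained networks look in a picture, given as the dict that the camera call returned (one of the last four; its "shot" number tells which), for a name from the list of things; names that differ only in an ending like _2 or _b are one class to them, and where a whole thing is asked for, a point or a joint stands for the part that bears it (a point fixed in the world has none). Each returns a list of dicts, best first, with "conf" (0 to 1); they miss things now and then, are a little off and sometimes report something else, mostly with a low value. They report only what shows in the picture. A call takes as long as a camera call.
- eyes.look_for(name, picture): "bbox" ([left, top, right, bottom] in pixels, round what is visible of it).
The state is a dict: "time": time; "joint_positions": joint angles; "joint_vel": joint speeds; "joint_torque": joint torques, N m; "ee_pos": TCP position; "eef_rot": TCP orientation; "ft_force": force on the tool from outside, world axes, zero at the start; "torque": the same for the moment, N m; "width": finger opening in m; "grip_force": force on a finger pad.
Only numpy, scipy, OpenCV 4.12 (cv2) and the standard library are available. Lean on these libraries where they do the work, as an engineer would, in place of code of your own. Each camera call takes 0.05 s, during which the arm holds its last target. There are 200 camera calls.

## Task

One pocket of the rotary puck feeder is still empty. Turn the feeder by the crank on top until the empty pocket stands centred in the yellow-edged loading gap of the clear guard; then take the vinyl puck out of the wire rack and set it down on edge, fully home, in that pocket, without dropping it. Let go, leave the pocket centred in the gap, and do not disturb the side cutters, the yellow tin and the green cover lying around.

Things in the scene. Friction and masses are not known exactly. Their poses are not given: they have to be found in the camera images.
- puck: Vinyl puck, black with a red-brown paper label on each face: a disc 103 mm in diameter and 28 mm thick, 0.12 to 0.22 kg. It stands on edge in the rack. Origin: centre of one flat face; its z axis is the disc's axis (level while it stands) and points from this face to the other.
- puck_center (a point): Middle of the puck, 14 mm along its z axis from its origin; axes as puck. The puck's top is 51.5 mm above it.
- rack: Wire rack fixed to the bench, origin under its middle: grey plate 130 x 116 mm (along its x and y), top at 8 mm, with two puck places 60 mm apart along y (the one at -y is empty). A place is two bent hoops of 5 mm steel wire, 28 mm either side of its middle along x, that cradle the disc, 34 mm free between uprights along y, flaring to 53 mm at the mouth 62 mm above the bench.
- rack_place (a point): Middle of the puck's place in the rack (at +y), where puck_center is at first, 62 mm above the bench. z up; y level along the standing puck's disc axis, x level in the plane of the disc. The wires end level with this point: the upper half of the puck is free to grip across its 28 mm.
- empty_pocket (a point): Middle of the rotor's empty pocket: where puck_center must come, 85 mm from the rotor's axis, 99 mm above the bench. Turns with the rotor. z up; x level, pointing at the axis, in the plane of the loaded disc; y level, along the loaded disc's axis. Wire hoops as in the rack, their mouth level with this point. The other four pockets, every 72 degrees, are full (those pucks do not come out).
- loading_gap (a point): Fixed point on the middle line of the loading gap, 85 mm from the rotor's axis, 99 mm above the bench; empty_pocket lies here with the same axes when centred (x points at the rotor's axis, y across the gap). The yellow-edged gap is a slot 100 mm wide in the clear guard plate, from its rim to 20 mm from the axis.
- feeder_axis (a point): The rotor's upright axis at bench level, in the middle of the feeder: green round base fixed to the bench, 332 mm over its pillar lugs; clear guard plate 304 mm in diameter, its top 167 mm above the bench (pillar nuts 173 mm), on four steel pillars. Loaded pucks reach 151 mm above the bench.
- rotor (a joint): Turn of the rotor with its pockets and crank (rad): 0, or any whole turn, is empty_pocket centred in the loading gap; grows anticlockwise seen from above. Turns endlessly both ways, held where it is left by friction of about 0.1 N m; nothing springs back. With its pucks it weighs 1.6 kg: lead it steadily, with a firm grip on the knob.
- crank_grip (a point): Middle of the black crank knob, an upright cylinder 25 mm in diameter, 209 mm above the bench, 65 mm from the rotor's axis on the side away from the empty pocket. Arm's top at 183 mm, knob's underside 185 mm, top 229 mm above the bench. The knob spins freely on its pin, so a hand can hold it and lead it in a circle about feeder_axis without turning. Its own yaw means nothing.
- side_cutter: Red-handled side cutters, 127 mm long, loose on the bench left of the feeder: leave alone.
- blade_tin: Flat yellow tin, 46 x 76 x 14 mm, loose on the bench at the left: leave alone.
- terminal_lid: Dark green flat cover, 128 x 68 x 9 mm, loose on the bench behind the feeder at the right: leave alone.

How it is judged:
On the way, in this order (a step that is already met when the one before it is completed fails the run):
1. the empty pocket stands centred in the loading gap (within 18 mm) and still, the puck not yet in it (horizontal distance between empty_pocket and loading_gap below 0.018 m and velocity of joint rotor between -0.1 and 0.1 rad/s and distance between puck_center and empty_pocket above 0.06 m), for 0.2 s.
2. the puck stands on edge in the pocket, fully home, the pocket still centred in the gap (horizontal distance between empty_pocket and loading_gap below 0.018 m and horizontal distance between puck_center and empty_pocket below 0.014 m and z of puck_center in the frame of empty_pocket between -0.007 and 0.007 m and angle between the z axis of puck and the y axis of empty_pocket, either way round below 0.3 rad), for 0.2 s.
At the end, for the whole second after the job is handed in: Empty pocket centred in the loading gap within 18 mm; puck at rest on edge in it, its middle within 14 mm sideways and 7 mm in height of the pocket's middle, its axis within 0.3 rad of the pocket's (all of step 2 and linear speed of puck below 0.02 m/s); the robot touches nothing.
It fails at once if the side cutters, the yellow tin or the green cover shifted by more than 30 mm (distance of any of side_cutter, blade_tin, terminal_lid from where it was at the start of the episode above 0.03 m).
It fails at once if the puck dropped: falling out of the hand faster than 0.6 m/s (a free fall of about 18 mm) (linear speed of puck above 0.6 m/s and contact force between puck and the fingers below 0.1 N).
It also fails if it takes over 61 s, if anything falls off the work surface, if the arm or the gripper's body presses on something with over 40 N, if the wrist force passes 120 N, or if a joint passes its speed limit or range.

## Working session

There is one attempt and no reset: what is moved stays moved. The work goes in short steps, Python scripts to look and compute and a tool call to move; the robot and the scene stay as the last step left them, time stands still between calls to the robot, and variables do not carry over. Pictures are saved under pics/ and viewed, at most 10 in all, crops included, and the job is handed in when it is done.

Besides the shell and the picture viewer there is one more tool, called after "Request:" as a command line: name --argument value ..., lists and objects as JSON in quotes. arm_command: Moves the arm, as the interface text tells. Its arguments: {"type":"object","properties":{"steps":{"type":"array","items":{"type":"object","properties":{"rot":{"type":"array","items":{"type":"number"}},"slide":{"type":"array","items":{"type":"number"}},"grip":{"type":"number"}}}},"newtons":{"type":"number"}},"required":["steps"]}

```bash
mkdir -p pics; ls
cat > h.py <<'E'
import numpy as np,cv2
from bench import sensors,eyes,order
def shot(cam,fn=None):
    p=eyes.camera(cam)
    if fn: cv2.imwrite('pics/'+fn,p['pixels'][:,:,::-1])
    return p
def ray(p,u,v):
    K=np.array(p['intrinsics']);T=np.array(p['pose'])
    return T[:3,3],T[:3,:3]@np.linalg.solve(K,[u,v,1])
def at_z(p,u,v,z):
    o,d=ray(p,u,v);return o+d*(z-o[2])/d[2]
def proj(p,X):
    K=np.array(p['intrinsics']);T=np.array(p['pose'])
    c=K@(T[:3,:3].T@(np.array(X)-T[:3,3]));return c[:2]/c[2]
E
python3 - <<'E'
from h import *
np.set_printoptions(precision=3,suppress=True)
for c in ['top','scene']:
    p=shot(c,c+'0.png'); print(c,np.array(p['pose']),np.array(p['intrinsics'])[0])
    for n in ['puck','rack','rotor','empty_pocket','crank_grip','feeder_axis','side_cutter','blade_tin','terminal_lid']:
        try: print(n,[(np.round(d['bbox']),round(d['conf'],2)) for d in eyes.look_for(n,p)[:3]])
        except Exception as e: print(n,e)
s=sensors.read_state();print(s)
E
```

```text
pics
top [[ 0.01  -0.997  0.079  0.398]
 [-1.    -0.01   0.007  0.065]
 [-0.006 -0.079 -0.997  1.815]
 [ 0.     0.     0.     1.   ]] [508.288   0.    327.765]
puck [(array([416., 202., 431., 230.]), 0.64), (array([289., 160., 383., 252.]), 0.43)]
rack [(array([409., 200., 440., 237.]), 0.73)]
rotor [(array([315., 190., 356., 245.]), 0.93)]
empty_pocket [(array([315., 195., 355., 247.]), 0.61)]
crank_grip [(array([315., 191., 321., 198.]), 0.62)]
feeder_axis [(array([289., 159., 384., 252.]), 0.75)]
side_cutter [(array([252., 218., 265., 248.]), 0.68)]
blade_tin [(array([409., 198., 448., 239.]), 0.55)]
terminal_lid [(array([381., 154., 418., 193.]), 0.95)]
scene [[-0.891  0.345 -0.294  0.83 ]
 [ 0.453  0.697 -0.556  0.64 ]
 [ 0.013 -0.629 -0.777  0.924]
 [ 0.     0.     0.     1.   ]] [370.008   0.    317.401]
puck [(array([266., 129., 296., 154.]), 0.86), (array([252., 145., 368., 265.]), 0.18)]
rack [(array([258., 143., 272., 161.]), 0.47)]
rotor [(array([271., 174., 356., 254.]), 0.64)]
empty_pocket [(array([274., 176., 356., 253.]), 0.59)]
crank_grip [(array([307., 186., 313., 201.]), 0.58)]
feeder_axis [(array([251., 142., 369., 269.]), 0.7), (array([267., 130., 295., 154.]), 0.6)]
side_cutter [(array([370., 262., 416., 287.]), 0.76)]
blade_tin [(array([421., 296., 452., 321.]), 0.62)]
terminal_lid [(array([231., 170., 251., 198.]), 0.54)]
{'time': 1.0, 'joint_positions': array([ 1.212,  0.332, -0.065,  1.46 ,  0.022,  1.35 , -0.089]), 'joint_vel': array([ 0.001, -0.   , -0.   ,  0.001,  0.001, -0.002, -0.001]), 'joint_torque': array([  0.   , -62.305,   0.024, -39.012,  -0.061,   0.031,   0.   ]), 'ee_pos': array([ 0.206, -0.59 ,  0.223]), 'eef_rot': array([0.986, 0.167, 0.   , 0.   ]), 'ft_force': array([ 0.012, -0.28 , -0.567]), 'torque': array([-0.021, -0.014,  0.013]), 'grip_force': 0.0, 'width': 0.08707028495136489}
```

Run:
```python
import cv2
a=cv2.imread('pics/top0.png')[145:260,235:455];cv2.imwrite('pics/c1.png',cv2.resize(a,None,fx=3.6,fy=3.6,interpolation=cv2.INTER_CUBIC))
b=cv2.imread('pics/scene0.png')[115:335,220:470];cv2.imwrite('pics/c2.png',cv2.resize(b,None,fx=2.7,fy=2.7,interpolation=cv2.INTER_CUBIC))
```

```text
(no output)
```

View pics/c1.png

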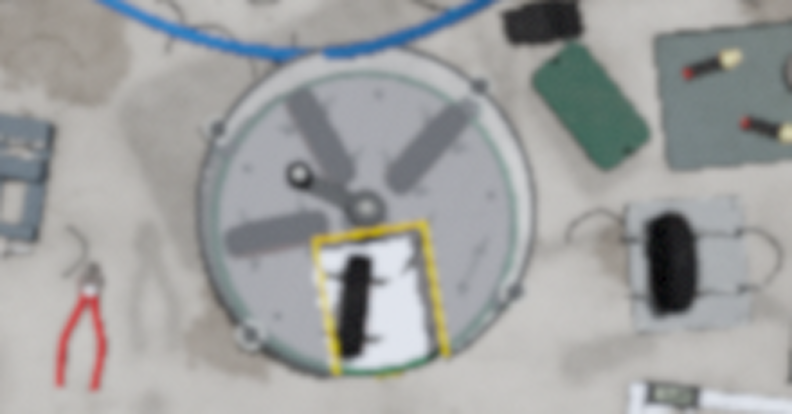

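View pics/c2.png

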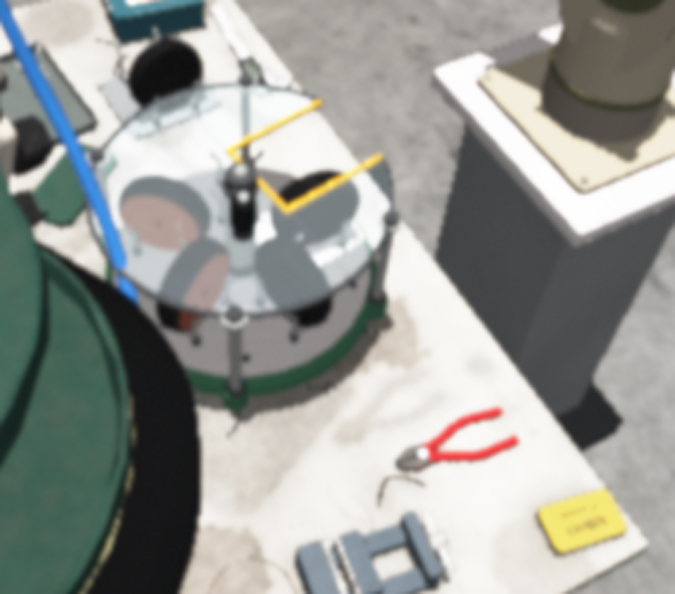

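```bash
python3 - <<'E'
import cv2,numpy as np
a=cv2.imread('pics/top0.png')[60:360,120:560];b=cv2.imread('pics/scene0.png')
cv2.imwrite('pics/c3.png',np.hstack([cv2.resize(a,(400,273)),cv2.resize(b,(400,273))]))
E
cat > m.py <<'E'
from h import *
np.set_printoptions(precision=4,suppress=True)
import sys
p=eyes.camera('top')
c=lambda x,y:(235+(x+.5)/3.6-.5,145+(y+.5)/3.6-.5)
P=[at_z(p,*c(*q),.173) for q in [(218,129),(480,86),(513,293),(250,335)]]
print('pillars',np.array(P)); A=np.mean(P,0)[:2];print('axis',A,'hub',at_z(p,*c(366,208),.19)[:2])
a,b,d,e=[at_z(p,*c(*q),.167)[:2] for q in [(315,240),(427,225),(337,374),(447,355)]]
print('gap',a,b,d,e); g=(a+b)/2-A; g2=(d+e)/2-A; print([np.degrees(np.arctan2(*v[::-1])) for v in (g2,d-a,e-b,g2-g)],np.linalg.norm(a-b))
k=at_z(p,*c(299,174),.229)[:2];print('knob',k,np.linalg.norm(k-A),np.degrees(np.arctan2(*(k-A)[::-1])))
print('rackpuck top',at_z(p,*c(672,262),.1135)[:2])
print('ends',at_z(p,*c(668,212),.09)[:2],at_z(p,*c(674,314),.09)[:2])
q=[at_z(p,*c(*w),.008)[:2] for w in [(628,204),(745,197),(745,320),(637,330)]];print('rackplate',q)
E
python3 m.py
```

```text
pillars [[ 0.6153  0.1829  0.173 ]
 [ 0.6568 -0.0538  0.173 ]
 [ 0.4696 -0.0841  0.173 ]
 [ 0.4296  0.1513  0.173 ]]
axis [0.5428 0.0491] hub [0.5434 0.0486]
gap [0.516  0.0941] [ 0.5305 -0.0069] [0.3956 0.073 ] [ 0.4136 -0.0256]
[np.float64(-169.61322521301014), np.float64(-170.06271634657907), np.float64(-170.91792833029638), np.float64(-170.48358293416072)] 0.10206243001436863
knob [0.5691 0.1076] 0.06417309962934005 65.86063605647189
rackpuck top [ 0.5025 -0.2373]
ends [ 0.5513 -0.2379] [ 0.455  -0.2432]
rackplate [array([ 0.5661, -0.2128]), array([ 0.5742, -0.3286]), array([ 0.4525, -0.3277]), array([ 0.4415, -0.2213])]
```

View pics/c3.png

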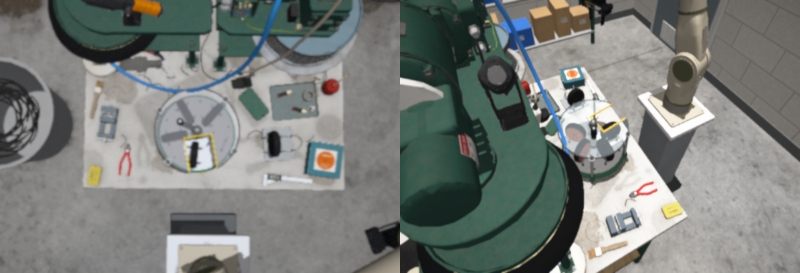

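Request:
arm_command --steps '[{"slide": [0, 0.01, 0.05], "rot": [0, 0, -2], "grip": 1}, {"slide": [0.01, 0.03, 0.04], "rot": [0, 0, -2], "grip": 1}, {"slide": [0.025, 0.049, 0.01], "rot": [0, 0, -2], "grip": 1}, {"slide": [0.025, 0.049, 0], "rot": [0, 0, -2], "grip": 1}, {"slide": [0.025, 0.049, 0], "rot": [0, 0, -2], "grip": 1}, {"slide": [0.025, 0.049, 0], "rot": [0, 0, -2], "grip": 1}, {"slide": [0.025, 0.049, 0], "rot": [0, 0, -2], "grip": 1}, {"slide": [0.025, 0.049, 0], "rot": [0, 0, -1], "grip": 1}]'

```text
time: 2.05
ee_pos: [0.3666, -0.2544, 0.3228]
eef_rot: [0.999, 0.037, 0.0, 0.0]
ft_force: [0.8, -0.9, 1.4]
width: 0.0871
grip_force: 0.0
```

Request:
arm_command --steps '[{"slide": [0.029, 0.052, 0], "grip": 1}, {"slide": [0.029, 0.052, 0], "grip": 1}, {"slide": [0.029, 0.052, 0], "grip": 1}, {"slide": [0.029, 0.052, 0], "grip": 1}, {"slide": [0.029, 0.052, 0], "grip": 1}, {"slide": [0.029, 0.052, 0], "grip": 1}, {"slide": [0.022, 0.04, 0], "grip": 1}, {"slide": [0, 0, 0], "grip": 1}]'

```text
schema error: expected keys rot, slide, grip
```

Run:
```python
from h import *
print(sensors.read_state()['ee_pos'])
p=shot('wrist','w1.png');print(np.round(p['pose'],3))
for n in ['crank_grip','loading_gap','empty_pocket']:
    for d in eyes.look_for(n,p)[:2]:
        b=d['bbox'];print(n,np.round(b),d['conf'],at_z(p,(b[0]+b[2])/2,(b[1]+b[3])/2,.225))
print([proj(p,X) for X in [(.5691,.1076,.229),(.543,.049,.183)]])
```

```text
[ 0.36655161 -0.25438709  0.32282251]
[[ 0.071 -0.963 -0.259  0.436]
 [-0.997 -0.069 -0.019 -0.247]
 [ 0.     0.259 -0.966  0.485]
 [ 0.     0.     0.     1.   ]]
loading_gap [  1.   0. 215. 138.] 0.69 [ 0.45940113 -0.08601982  0.225     ]
empty_pocket [  1.   0. 203. 129.] 0.97 [ 0.4623106  -0.08172949  0.225     ]
[array([-214.80928961, -136.37670409]), array([-37.45785268, -46.68163935])]
```

View pics/w1.png

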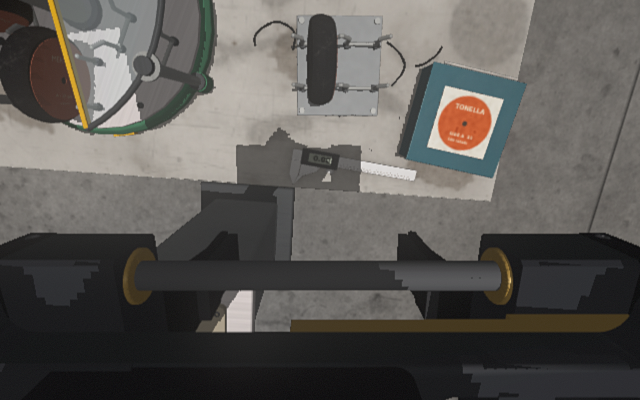

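Run:
```python
from h import *
p=eyes.camera('wrist');print(np.array(p['intrinsics'])[0])
for n in ['puck','rack']:
    for d in eyes.look_for(n,p)[:2]:print(n,np.round(d['bbox']),d['conf'])
g=cv2.cvtColor(p['pixels'],cv2.COLOR_RGB2GRAY)
for v in range(10,112,8):
    r=np.where(g[v,295:350]<60)[0]+295
    print(v,r.min() if len(r) else 0,r.max() if len(r) else 0)
for w in [(300,15),(382,15),(379,115),(297,115)]: print(at_z(p,*w,.008)[:2])
for c in [(.503,-.24)]:
  print(proj(p,(*c,.1135)),proj(p,(c[0]+.0515,c[1]+.003,.062)),proj(p,(c[0]-.0515,c[1]-.003,.062)))
```

```text
[318.60547512   0.         317.41643373]
puck [307.  18. 338. 106.] 0.69
rack [292.  14. 390. 116.] 0.67
10 0 0
18 310 331
26 309 333
34 308 334
42 307 334
50 307 335
58 307 335
66 307 334
74 307 334
82 307 333
90 307 342
98 308 329
106 0 0
[ 0.56481343 -0.21547872]
[ 0.57299707 -0.32502107]
[ 0.44430429 -0.33708307]
[ 0.43549691 -0.21893484]
[314.23619797  50.96098822] [315.2221153   12.20873999] [314.04926363 103.24693105]
```

Request:
arm_command --steps '[{"slide": [0.029, 0.052, 0], "rot": [0, 0, 0], "grip": 1}, {"slide": [0.029, 0.052, 0], "rot": [0, 0, 0], "grip": 1}, {"slide": [0.029, 0.052, 0], "rot": [0, 0, 0], "grip": 1}, {"slide": [0.029, 0.052, 0], "rot": [0, 0, 0], "grip": 1}, {"slide": [0.029, 0.052, 0], "rot": [0, 0, 0], "grip": 1}, {"slide": [0.029, 0.052, 0], "rot": [0, 0, 0], "grip": 1}, {"slide": [0.02, 0.04, 0], "rot": [0, 0, 0], "grip": 1}, {"slide": [0, 0, 0], "rot": [0, 0, 0], "grip": 1}]'

```text
time: 3.4
ee_pos: [0.5605, 0.0984, 0.3215]
eef_rot: [0.999, 0.039, -0.001, -0.001]
ft_force: [-0.9, 0.3, 0.6]
width: 0.0874
grip_force: 0.0
```

Run:
```python
from h import *
print(sensors.read_state()['ee_pos'])
p=shot('wrist','w2.png');print(np.round(p['pose'],3))
for n in ['crank_grip','loading_gap','empty_pocket']:
    for d in eyes.look_for(n,p)[:2]:
        b=d['bbox'];print(n,np.round(b),d['conf'],at_z(p,(b[0]+b[2])/2,(b[1]+b[3])/2,.215))
print([proj(p,X) for X in [(.5691,.1076,.229),(.543,.049,.183)]])
```

```text
[0.56048172 0.0984146  0.32154908]
[[ 0.076 -0.962 -0.261  0.63 ]
 [-0.997 -0.074 -0.017  0.105]
 [-0.003  0.261 -0.965  0.484]
 [ 0.     0.     0.     1.   ]]
crank_grip [295. 173. 325. 206.] 0.59 [0.56830827 0.10794983 0.215     ]
loading_gap [215.  50. 517. 320.] 0.75 [0.57606147 0.05994674 0.215     ]
empty_pocket [294. 171. 408. 298.] 0.98 [0.52987289 0.06843658 0.215     ]
[array([309.95679011, 192.50501294]), array([368.61034305, 211.77852412])]
```

View pics/w2.png

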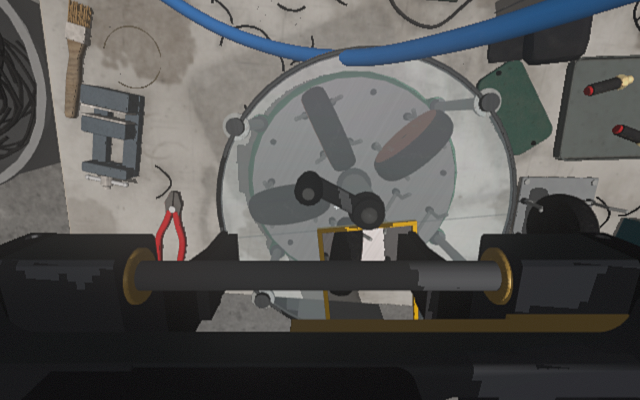

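Request:
arm_command --steps '[{"slide": [0.0085, 0.0095, -0.03], "rot": [0, 0, 0], "grip": 1}, {"slide": [0, 0, -0.035], "rot": [0, 0, 0], "grip": 1}, {"slide": [0, 0, -0.035], "rot": [0, 0, 0], "grip": 1}, {"slide": [0, 0, -0.0265], "rot": [0, 0, 0], "grip": 1}, {"slide": [0, 0, 0], "rot": [0, 0, 0], "grip": 0.2}, {"slide": [0, 0, 0], "rot": [0, 0, 0], "grip": 0.0}, {"slide": [0, 0, 0], "rot": [0, 0, 0], "grip": 0.0}, {"slide": [0, 0, 0], "rot": [0, 0, 0], "grip": 0.0}]' --newtons 30

```text
time: 4.6
ee_pos: [0.5689, 0.1054, 0.1969]
eef_rot: [0.999, 0.037, 0.001, 0.0]
ft_force: [0.1, -0.4, 0.7]
width: 0.0551
grip_force: 0.0
```

Request:
arm_command --steps '[{"slide": [0, 0, 0], "rot": [0, 0, 0], "grip": 0.0}, {"slide": [0, 0, 0], "rot": [0, 0, 0], "grip": 0.0}, {"slide": [0, 0, 0], "rot": [0, 0, 0], "grip": 0.0}, {"slide": [0, 0, 0], "rot": [0, 0, 0], "grip": 0.0}, {"slide": [0, 0, 0], "rot": [0, 0, 0], "grip": 0.0}, {"slide": [0, 0, 0], "rot": [0, 0, 0], "grip": 0.0}, {"slide": [0, 0, 0], "rot": [0, 0, 0], "grip": 0.0}, {"slide": [0, 0, 0], "rot": [0, 0, 0], "grip": 0.0}]'

```text
time: 5.6
ee_pos: [0.5685, 0.1066, 0.1962]
eef_rot: [0.999, 0.038, 0.0, -0.001]
ft_force: [1.3, 5.1, -1.3]
width: 0.0237
grip_force: 30.0
```

Run:
```python
import numpy as np
A=np.array([.543,.049]);th=np.radians(np.linspace(65.9,9.7,17))
P=A+.065*np.c_[np.cos(th),np.sin(th)];print(np.round(np.diff(P,axis=0)*1000,1).tolist(),P[-1])
```

```text
[[3.6, -1.7], [3.5, -2.0], [3.3, -2.2], [3.2, -2.4], [3.1, -2.6], [2.9, -2.7], [2.7, -2.9], [2.5, -3.1], [2.3, -3.2], [2.1, -3.4], [1.9, -3.5], [1.7, -3.6], [1.5, -3.7], [1.3, -3.8], [1.0, -3.8], [0.8, -3.9]] [0.60707073 0.05995181]
```

Request:
arm_command --steps '[{"slide": [0.0036, -0.0017, 0], "rot": [0, 0, 0], "grip": 0.0}, {"slide": [0.0035, -0.002, 0], "rot": [0, 0, 0], "grip": 0.0}, {"slide": [0.0033, -0.0022, 0], "rot": [0, 0, 0], "grip": 0.0}, {"slide": [0.0032, -0.0024, 0], "rot": [0, 0, 0], "grip": 0.0}, {"slide": [0.0031, -0.0026, 0], "rot": [0, 0, 0], "grip": 0.0}, {"slide": [0.0029, -0.0027, 0], "rot": [0, 0, 0], "grip": 0.0}, {"slide": [0.0027, -0.0029, 0], "rot": [0, 0, 0], "grip": 0.0}, {"slide": [0.0025, -0.0031, 0], "rot": [0, 0, 0], "grip": 0.0}]'

```text
time: 6.6
ee_pos: [0.5936, 0.0862, 0.1961]
eef_rot: [0.999, 0.037, 0.0, -0.0]
ft_force: [1.5, 4.0, -1.5]
width: 0.024
grip_force: 30.0
```

Request:
arm_command --steps '[{"slide": [0.0023, -0.0032, 0], "rot": [0, 0, 0], "grip": 0.0}, {"slide": [0.0021, -0.0034, 0], "rot": [0, 0, 0], "grip": 0.0}, {"slide": [0.0019, -0.0035, 0], "rot": [0, 0, 0], "grip": 0.0}, {"slide": [0.0017, -0.0036, 0], "rot": [0, 0, 0], "grip": 0.0}, {"slide": [0.0015, -0.0037, 0], "rot": [0, 0, 0], "grip": 0.0}, {"slide": [0.0013, -0.0038, 0], "rot": [0, 0, 0], "grip": 0.0}, {"slide": [0.001, -0.0038, 0], "rot": [0, 0, 0], "grip": 0.0}, {"slide": [0.0008, -0.0039, 0], "rot": [0, 0, 0], "grip": 0.0}]'

```text
time: 7.6
ee_pos: [0.6058, 0.0565, 0.1961]
eef_rot: [0.999, 0.037, -0.0, 0.0]
ft_force: [0.7, 2.5, 0.7]
width: 0.0235
grip_force: 30.0
```

Run:
```python
from h import *
A=np.array([.543,.049]);s=sensors.read_state();d=s['ee_pos'][:2]-A
print(s['time'],s['ee_pos'],s['ft_force'],s['width'],np.linalg.norm(d),np.degrees(np.arctan2(d[1],d[0])))
p=shot('top','t2.png');cv2.imwrite('pics/t2c.png',cv2.resize(p['pixels'][145:260,235:455,::-1],None,fx=3.6,fy=3.6,interpolation=cv2.INTER_CUBIC))
```

```text
7.6 [0.6058128  0.05650398 0.19612237] [0.71395518 2.54506194 0.69375434] 0.02353686773667859 0.06325944250378511 6.81259541137401
```

View pics/t2c.png

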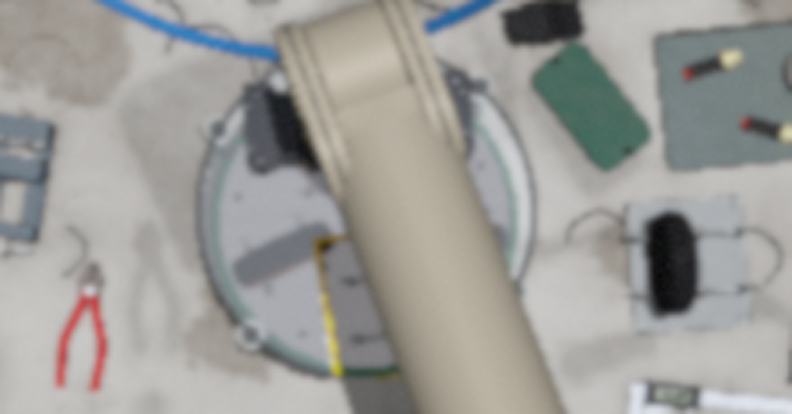

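Request:
arm_command --steps '[{"slide": [0.0002, 0.0015, 0], "rot": [0, 0, 0], "grip": 0.0}, {"slide": [0, 0.0015, 0], "rot": [0, 0, 0], "grip": 0.0}, {"slide": [0, 0, 0], "rot": [0, 0, 0], "grip": 0.0}, {"slide": [0, 0, 0], "rot": [0, 0, 0], "grip": 0.7}, {"slide": [0, 0, 0], "rot": [0, 0, 0], "grip": 0.7}, {"slide": [0, 0, 0], "rot": [0, 0, 0], "grip": 0.7}, {"slide": [0, 0, 0.01], "rot": [0, 0, 0], "grip": 0.7}, {"slide": [0, 0, 0.05], "rot": [0, 0, 0], "grip": 0.7}]'

```text
time: 8.65
ee_pos: [0.6048, 0.0593, 0.2546]
eef_rot: [0.999, 0.037, -0.003, 0.0]
ft_force: [0.2, -0.2, 0.3]
width: 0.0592
grip_force: 0.0
```

Request:
arm_command --steps '[{"slide": [0, 0, 0.06], "rot": [0, 0, 0], "grip": 1}, {"slide": [-0.01, -0.03, 0.03], "rot": [0, 0, 0], "grip": 1}, {"slide": [-0.015, -0.05, 0.0], "rot": [0, 0, 0], "grip": 1}, {"slide": [-0.015, -0.05, 0], "rot": [0, 0, 0], "grip": 1}, {"slide": [-0.015, -0.05, 0], "rot": [0, 0, 0], "grip": 1}, {"slide": [-0.015, -0.05, 0], "rot": [0, 0, 0], "grip": 1}, {"slide": [-0.015, -0.04, 0], "rot": [0, 0, 0], "grip": 1}, {"slide": [-0.015, -0.03, 0], "rot": [0, 0, 0], "grip": 1}]'

```text
time: 9.65
ee_pos: [0.5053, -0.242, 0.3468]
eef_rot: [0.999, 0.036, 0.0, 0.0]
ft_force: [0.2, -0.0, 0.0]
width: 0.0873
grip_force: 0.0
```

Run:
```python
from h import *
s=sensors.read_state();print(s['time'],s['ee_pos'],s['width'])
p=shot('wrist','w3.png')
for n in ['puck','rack']:
    for d in eyes.look_for(n,p)[:2]:
        b=d['bbox'];print(n,np.round(b),d['conf'],at_z(p,(b[0]+b[2])/2,(b[1]+b[3])/2,.11))
q=shot('top','t3.png')
for n in ['crank_grip','puck']:
    for d in eyes.look_for(n,q)[:2]:
        b=d['bbox'];print(n,np.round(b),d['conf'],at_z(q,(b[0]+b[2])/2,(b[1]+b[3])/2,.225))
a=cv2.resize(q['pixels'][155:255,280:390],(440,400),interpolation=cv2.INTER_CUBIC)
cv2.imwrite('pics/w3t3.png',np.hstack([a,p['pixels'][:,160:480]])[:,:,::-1])
```

```text
9.65 [ 0.50531198 -0.24199454  0.34678289] 0.0872961481588962
puck [312. 134. 339. 206.] 0.94 [ 0.51053635 -0.24971743  0.11      ]
rack [297. 119. 383. 206.] 0.84 [ 0.52137399 -0.26750568  0.11      ]
puck [382. 158. 418. 195.] 0.5 [ 0.62417664 -0.15178277  0.225     ]
```

View pics/w3t3.png

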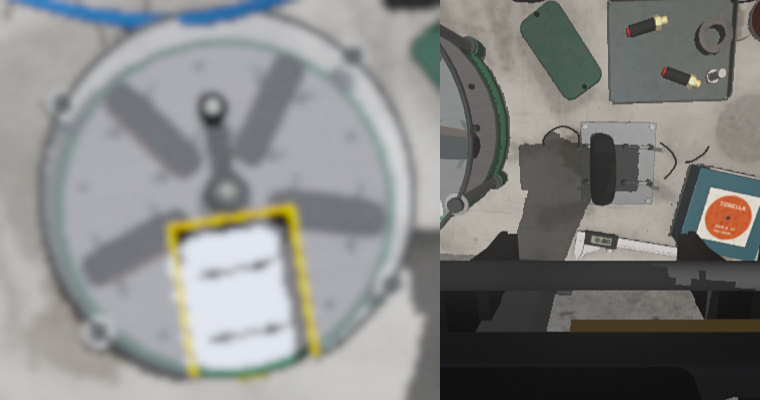

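Run:
```python
from h import *
from scipy.optimize import minimize
p=eyes.camera('wrist');g=cv2.cvtColor(p['pixels'],cv2.COLOR_RGB2GRAY)
m=(g<48).astype(np.uint8);m[:,:295]=0;m[:,350:]=0;m[:120]=0;m[220:]=0
n,l,st,ce=cv2.connectedComponentsWithStats(cv2.morphologyEx(m,cv2.MORPH_OPEN,np.ones((9,9))))
i=1+np.argmax(st[1:,4]);print(st[i],ce[i]);M=l==i
ys,xs=np.where(M);print(np.polyfit(ys,xs,1))
t=np.linspace(0,2*np.pi,60)
def sil(x,y,a):
    ax=np.array([-np.sin(a),np.cos(a),0]);ex=np.array([np.cos(a),np.sin(a),0])
    P=[proj(p,np.array([x,y,.062])+s*.014*ax+.0515*(np.cos(k)*ex+np.sin(k)*np.array([0,0,1]))) for s in(-1,1) for k in t]
    im=np.zeros(g.shape,np.uint8);cv2.fillConvexPoly(im,cv2.convexHull(np.round(np.array(P)*16).astype(np.int32)),1,shift=4);return im>0
f=lambda q:-np.sum(sil(*q)&M)/np.sum(sil(*q)|M)
r=minimize(f,[.503,-.243,.06],method='Nelder-Mead',options=dict(initial_simplex=[[.503,-.243,.06],[.513,-.243,.06],[.503,-.233,.06],[.503,-.243,.15]]));print(r.x,r.fun)
```

```text
[312 153  21  49 835] [320.83712575 174.55209581]
[-6.6761527e-02  3.3249049e+02]
[ 0.49959449 -0.24330765  0.0999857 ] -0.50210463018641
```

Run:
```python
from h import *
from scipy.optimize import minimize
p=eyes.camera('wrist');g=cv2.cvtColor(p['pixels'],cv2.COLOR_RGB2GRAY)
print(g[170,295:350:2],g[145,295:350:2])
t=np.linspace(0,2*np.pi,60)
def sil(x,y,a):
    ax=np.array([-np.sin(a),np.cos(a),0]);ex=np.array([np.cos(a),np.sin(a),0])
    P=[proj(p,np.array([x,y,.062])+s*.014*ax+.0515*(np.cos(k)*ex+np.sin(k)*np.array([0,0,1]))) for s in(-1,1) for k in t]
    im=np.zeros(g.shape,np.uint8);cv2.fillConvexPoly(im,cv2.convexHull(np.round(np.array(P)*16).astype(np.int32)),1,shift=4);return im>0
for T in (55,62,70):
    m=(g<T).astype(np.uint8);m[:,:295]=0;m[:,350:]=0;m[:120]=0;m[220:]=0
    n,l,st,ce=cv2.connectedComponentsWithStats(cv2.morphologyEx(m,cv2.MORPH_OPEN,np.ones((9,9))))
    i=1+np.argmax(st[1:,4]);M=l==i
    f=lambda q:-np.sum(sil(*q)&M)/np.sum(sil(*q)|M)
    r=minimize(f,[.503,-.243,.06],method='Nelder-Mead',options=dict(initial_simplex=[[.503,-.243,.06],[.513,-.243,.06],[.503,-.233,.06],[.503,-.243,.15]]));print(T,st[i],r.x,r.fun)
```

```text
[74 71 71 71 70 73 72 73 68 42 43 42 44 45 44 45 45 44 47 51 49 44 76 75
 76 76 75 76] [ 67  67  67  60  70  74  82  81 127  42  44  50  49  49  51  50  50  51
  51  50  48  77  78  77  78  54  53 119]
55 [ 312  136   27   70 1662] [ 0.50106855 -0.2459175   0.07493684] -0.8573788546255506
62 [ 312  135   27   71 1721] [ 0.50119517 -0.24578915  0.10835143] -0.8389694041867954
70 [ 312  135   27   71 1741] [ 0.50266499 -0.24479192  0.0912379 ] -0.8414308595835558
```

Request:
arm_command --steps '[{"slide": [-0.0028, -0.0025, -0.04], "rot": [0, 0, 0], "grip": 1}, {"slide": [0, 0, -0.05], "rot": [0, 0, 0], "grip": 1}, {"slide": [0, 0, -0.05], "rot": [0, 0, 0], "grip": 1}, {"slide": [0, 0, -0.05], "rot": [0, 0, 0], "grip": 1}, {"slide": [0, 0, -0.04], "rot": [0, 0, 0], "grip": 1}, {"slide": [0, 0, -0.0358], "rot": [0, 0, 0], "grip": 1}, {"slide": [0, 0, 0], "rot": [0, 0, 0], "grip": 0.1}, {"slide": [0, 0, 0], "rot": [0, 0, 0], "grip": 0.1}]' --newtons 25

```text
time: 11.05
ee_pos: [0.5044, -0.2424, 0.0819]
eef_rot: [0.999, 0.037, 0.001, 0.0]
ft_force: [0.4, -0.8, 0.2]
width: 0.0744
grip_force: 0.0
```

Request:
arm_command --steps '[{"slide": [0, 0, 0], "rot": [0, 0, 0], "grip": 0.1}, {"slide": [0, 0, 0], "rot": [0, 0, 0], "grip": 0.1}, {"slide": [0, 0, 0], "rot": [0, 0, 0], "grip": 0.1}, {"slide": [0, 0, 0], "rot": [0, 0, 0], "grip": 0.1}, {"slide": [0, 0, 0], "rot": [0, 0, 0], "grip": 0.1}, {"slide": [0, 0, 0], "rot": [0, 0, 0], "grip": 0.1}, {"slide": [0, 0, 0], "rot": [0, 0, 0], "grip": 0.1}, {"slide": [0, 0, 0], "rot": [0, 0, 0], "grip": 0.1}]' --newtons 25

```text
time: 12.05
ee_pos: [0.5033, -0.2426, 0.0803]
eef_rot: [0.999, 0.037, 0.0, 0.0]
ft_force: [-0.2, -0.1, 0.5]
width: 0.0274
grip_force: 24.6
```

Request:
arm_command --steps '[{"slide": [0, 0, 0.005], "rot": [0, 0, 0], "grip": 0.1}, {"slide": [0, 0, 0.01], "rot": [0, 0, 0], "grip": 0.1}, {"slide": [0, 0, 0.02], "rot": [0, 0, 0], "grip": 0.1}, {"slide": [0, 0, 0.03], "rot": [0, 0, 0], "grip": 0.1}, {"slide": [0, 0, 0.04], "rot": [0, 0, 0], "grip": 0.1}, {"slide": [0, 0, 0.04], "rot": [0, 0, 0], "grip": 0.1}, {"slide": [0, 0, 0.04], "rot": [0, 0, 0], "grip": 0.1}, {"slide": [0, 0, 0.02], "rot": [0, 0, 0], "grip": 0.1}]' --newtons 35

```text
time: 13.05
ee_pos: [0.5039, -0.2425, 0.2893]
eef_rot: [0.999, 0.037, 0.002, 0.001]
ft_force: [-0.6, 0.2, -2.3]
width: 0.0271
grip_force: 34.5
```

```bash
cat > g.py <<'E'
from h import *
# refine pocket from top view (hoop pixels) and show
q=eyes.camera('top');np.set_printoptions(precision=4,suppress=True)
c=lambda x,y:(280+(x+.5)/4-.5,155+(y+.5)/4-.5)
Z=.167
a,b,d,e=[at_z(q,*c(*w),Z)[:2] for w in [(172,229),(295,210),(194,374),(316,353)]]
print('gap mid',(a+b)/2,(d+e)/2,np.degrees(np.arctan2(*((d+e)/2-(a+b)/2)[::-1])))
for w in [(240,268),(249,335)]: print('hoop',at_z(q,*c(*w),.05)[:2],at_z(q,*c(*w),.099)[:2])
k=at_z(q,*c(212,107),.229)[:2]
P=np.mean([at_z(q,*c(*w),.173)[:2] for w in [(62,103),(351,54),(388,283),(98,331)]],0)
print('axis',P,'knob',k,np.linalg.norm(k-P),np.degrees(np.arctan2(*(k-P)[::-1])))
E
python3 g.py; python3 -c "
from h import *;s=sensors.read_state();print(s['time'],s['ee_pos'],s['ft_force'],s['torque'],s['width'])"
```

```text
gap mid [0.5224 0.0426] [0.4058 0.0242] -171.0333418295404
hoop [0.489 0.035] [0.4864 0.0358]
hoop [0.4309 0.0267] [0.43   0.0278]
axis [0.544 0.05 ] knob [0.6062 0.0611] 0.06314091569162959 10.15892210949588
13.1 [ 0.50446805 -0.24266685  0.2910944 ] [-0.05894331  0.26978004  1.13041239] [ 0.00271745 -0.07180419 -0.03409527] 0.02723870117824017
```

Request:
arm_command --steps '[{"slide": [-0.003, 0.02, 0], "rot": [0, 0, 0], "grip": 0.1}, {"slide": [-0.006, 0.04, 0], "rot": [0, 0, 1], "grip": 0.1}, {"slide": [-0.008, 0.05, 0], "rot": [0, 0, 1], "grip": 0.1}, {"slide": [-0.008, 0.05, 0], "rot": [0, 0, 1], "grip": 0.1}, {"slide": [-0.008, 0.05, 0], "rot": [0, 0, 1], "grip": 0.1}, {"slide": [-0.006, 0.04, 0], "rot": [0, 0, 1], "grip": 0.1}, {"slide": [-0.004, 0.026, 0], "rot": [0, 0, 1], "grip": 0.1}, {"slide": [0, 0, 0], "rot": [0, 0, 0], "grip": 0.1}]'

```text
time: 14.1
ee_pos: [0.4596, 0.0355, 0.285]
eef_rot: [0.996, 0.091, -0.0, 0.0]
ft_force: [0.3, -0.3, -2.2]
width: 0.0277
grip_force: 34.5
```

Run:
```python
from h import *
p=shot('wrist');q=shot('scene');s=sensors.read_state();print(s['time'],s['ee_pos'],s['eef_rot'],s['ft_force'])
cv2.imwrite('pics/h.png',np.hstack([cv2.resize(p['pixels'],(440,275)),cv2.resize(q['pixels'][110:260,200:390],(348,275),interpolation=cv2.INTER_CUBIC)])[:,:,::-1])
```

```text
14.2 [0.46010277 0.03269868 0.28490672] [ 9.96041268e-01  8.88911848e-02 -3.16531019e-04  2.22184737e-04] [ 1.06510707 -0.58550674 -1.90230598]
```

View pics/h.png

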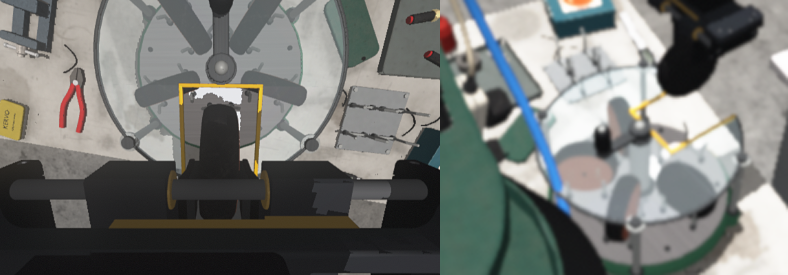

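Request:
arm_command --steps '[{"slide": [0.0005, 0.0005, -0.02], "rot": [0, 0, 0], "grip": 0.1}, {"slide": [0, 0, -0.03], "rot": [0, 0, 0], "grip": 0.1}, {"slide": [0, 0, -0.03], "rot": [0, 0, 0], "grip": 0.1}, {"slide": [0, 0, -0.02], "rot": [0, 0, 0], "grip": 0.1}, {"slide": [0, 0, -0.01], "rot": [0, 0, 0], "grip": 0.1}, {"slide": [0, 0, -0.01], "rot": [0, 0, 0], "grip": 0.1}, {"slide": [0, 0, -0.01], "rot": [0, 0, 0], "grip": 0.1}, {"slide": [0, 0, -0.005], "rot": [0, 0, 0], "grip": 0.1}]'

```text
time: 15.2
ee_pos: [0.4607, 0.0338, 0.1499]
eef_rot: [0.996, 0.089, -0.0, 0.0]
ft_force: [0.3, 1.2, -1.4]
width: 0.0277
grip_force: 34.5
```

Request:
arm_command --steps '[{"slide": [0, 0, -0.005], "rot": [0, 0, 0], "grip": 0.1}, {"slide": [0, 0, -0.005], "rot": [0, 0, 0], "grip": 0.1}, {"slide": [0, 0, -0.005], "rot": [0, 0, 0], "grip": 0.1}, {"slide": [0, 0, -0.005], "rot": [0, 0, 0], "grip": 0.1}, {"slide": [0, 0, -0.004], "rot": [0, 0, 0], "grip": 0.1}, {"slide": [0, 0, -0.004], "rot": [0, 0, 0], "grip": 0.1}, {"slide": [0, 0, 0], "rot": [0, 0, 0], "grip": 0.1}, {"slide": [0, 0, 0], "rot": [0, 0, 0], "grip": 0.1}]'

```text
time: 16.2
ee_pos: [0.4608, 0.0339, 0.1223]
eef_rot: [0.996, 0.089, -0.0, 0.0]
ft_force: [-0.2, -0.2, -3.6]
width: 0.027
grip_force: 34.5
```

Request:
arm_command --steps '[{"slide": [0, 0, -0.002], "rot": [0, 0, 0], "grip": 0.1}, {"slide": [0, 0, -0.002], "rot": [0, 0, 0], "grip": 0.1}, {"slide": [0, 0, -0.001], "rot": [0, 0, 0], "grip": 0.1}, {"slide": [0, 0, 0], "rot": [0, 0, 0], "grip": 0.1}, {"slide": [0, 0, 0], "rot": [0, 0, 0], "grip": 0.1}, {"slide": [0, 0, 0], "rot": [0, 0, 0], "grip": 0.1}, {"slide": [0, 0, 0], "rot": [0, 0, 0], "grip": 0.1}, {"slide": [0, 0, 0], "rot": [0, 0, 0], "grip": 0.1}]'

```text
time: 17.2
ee_pos: [0.4611, 0.0339, 0.118]
eef_rot: [0.996, 0.089, 0.0, 0.0]
ft_force: [-4.2, -2.5, 8.5]
width: 0.0274
grip_force: 34.5
```

Request:
arm_command --steps '[{"slide": [-0.0005, 0, 0], "rot": [0, 0, 0], "grip": 0.35}, {"slide": [0, 0, 0], "rot": [0, 0, 0], "grip": 0.4}, {"slide": [0, 0, 0], "rot": [0, 0, 0], "grip": 0.45}, {"slide": [0, 0, 0], "rot": [0, 0, 0], "grip": 0.5}, {"slide": [0, 0, 0], "rot": [0, 0, 0], "grip": 0.5}, {"slide": [0, 0, 0], "rot": [0, 0, 0], "grip": 0.5}, {"slide": [0, 0, 0.005], "rot": [0, 0, 0], "grip": 0.5}, {"slide": [0, 0, 0.01], "rot": [0, 0, 0], "grip": 0.5}]'

```text
time: 18.2
ee_pos: [0.4601, 0.0339, 0.1326]
eef_rot: [0.996, 0.089, -0.0, -0.0]
ft_force: [0.6, 0.7, -0.3]
width: 0.0436
grip_force: 0.0
```

Request:
arm_command --steps '[{"slide": [0, 0, 0.02], "rot": [0, 0, 0], "grip": 0.5}, {"slide": [0, 0, 0.03], "rot": [0, 0, 0], "grip": 0.5}, {"slide": [0, 0, 0.04], "rot": [0, 0, 0], "grip": 0.5}, {"slide": [0, 0, 0.05], "rot": [0, 0, 0], "grip": 0.5}, {"slide": [0, -0.05, 0], "rot": [0, 0, 0], "grip": 0.5}, {"slide": [0, -0.06, 0], "rot": [0, 0, 0], "grip": 0.5}, {"slide": [0, -0.06, 0], "rot": [0, 0, 0], "grip": 0.5}, {"slide": [0, -0.06, 0], "rot": [0, 0, 0], "grip": 0.5}]'

```text
time: 19.2
ee_pos: [0.4601, -0.1979, 0.2734]
eef_rot: [0.996, 0.089, 0.001, 0.001]
ft_force: [1.3, -0.6, -0.8]
width: 0.0436
grip_force: 0.0
```

Run:
```python
from h import *
p=shot('top');q=shot('scene');s=sensors.read_state();print(s['time'],s['ee_pos'],s['width'],s['ft_force'])
cv2.imwrite('pics/f.png',np.hstack([cv2.resize(p['pixels'][155:255,280:390],(440,400),interpolation=cv2.INTER_CUBIC),cv2.resize(q['pixels'][125:275,240:375],(360,400),interpolation=cv2.INTER_CUBIC)])[:,:,::-1])
```

```text
19.3 [ 0.45866301 -0.20307123  0.27224067] 0.04368780884300017 [0.2897113  0.08842093 0.56566814]
```

View pics/f.png

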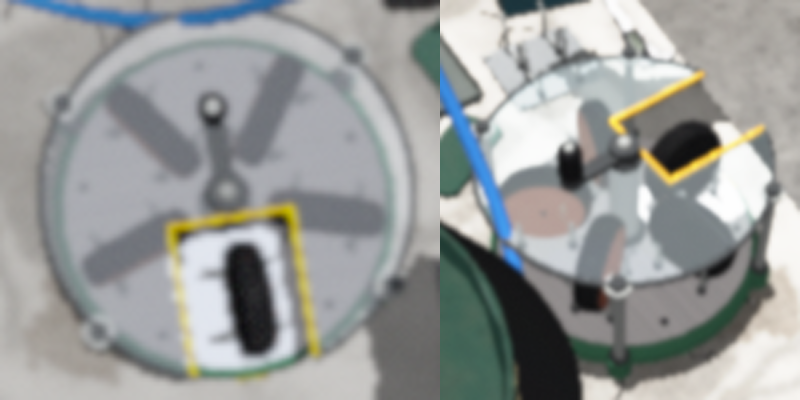

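Run:
```python
from h import *
q=eyes.camera('top')
c=lambda x,y:(280+(x+.5)/4-.5,155+(y+.5)/4-.5)
print(at_z(q,*c(250.5,298),.13),'expected ~.460 .034')
s=sensors.read_state();print(s['time'],np.abs(s['joint_vel']).max())
print(order.close_job())
```

```text
[0.46006014 0.02746315 0.13      ] expected ~.460 .034
19.35 0.0724357639479423
the job is handed in; nothing more can be done
None
```

The empty pocket is centred in the loading gap, the vinyl puck stands on edge in it, and the job is handed in at about 19 s; no verdict came back. The last top view put the puck about 6 mm sideways of where I expected the pocket's middle, inside the 14 mm limit. I judged it fully home from the contact force at the expected height, and the arm stayed well clear of the cutters, tin and cover.

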